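# Raise the recipe-card stand until it locks

## Robot

A 6-joint arm with a two-finger parallel gripper is mounted at the origin on the work surface; the furniture and walls round the work are solid. World frame = base frame: x ahead of the robot, y to its left, z up, the work surface at z = 0. Lengths are in mm, angles in rad, forces in N, time in s.
With the tool pointing down it reaches from about 275 to 750 mm from the base axis. Payload 10.2 kg.
Tool frame: the origin (TCP) lies between the finger pads; the fingertips stand 22 mm ahead of it and the grasp point (between the pads) lies 3 mm ahead of it (ctrl.nose_length is the distance from the TCP to the fingertips, in mm); z points along the fingers, y is the line along which they close (so a half turn about z gives the same grasp; the last joint's range is limited). The gripper opens to 85 mm and grips with 20 to 120 N. Pads are 22 mm wide; open, the fingers measure 114 mm over their backs; the gripper's body (76 mm by 85 mm) begins 54 mm behind the grasp point. The pads swing forward as they close: fully open they stand 13 mm farther back than shut.
Start: joints at [-1.512, 0.313, 1.498, -0, 1.331, -0.223], TCP at [145.981, -504.302, 230.194] pointing down, gripper open.
Joint ranges: [-2.94, 2.94], [-0.97, 2.17], [0.19, 2.56], [-1.23, 4.37], [0.02, 3.11], [-2.88, 2.88]. Speed limits (rad/s): [2.39, 2.39, 3.01, 3.14, 3.14, 3.14].

## Interface

Orientations are given as a unit quaternion [w, x, y, z].
In Python, from rig import sense, imaging, ctrl gives the robot as it stands. The module is installed in compiled form; this text tells all that it offers.
- The arm moves only by the tool apply_moves, never from a script. Its argument "commands" is a list of rows, each a list of 5 numbers: the gripper command: -1 is fully open, 1 is shut, values between are in proportion, then the shift along the tool's x, y, z in mm, then the turn about the tool's z in degrees. A call has 1 to 20 rows; each row shifts and turns the commanded pose from where the row before left it, along the tool's axes as they then stand; what a row does not reach is not made up. A row lasts 1/8 s, in which the tool goes at most 62.5 mm and 10.7 degrees, less where a joint would pass 70% of its speed; a pose out of reach is approached as far as the arm can. A call is refused whole if a number of a shift passes 62.5 or a number of a turn 10.7, either way. A call with a gripper value outside its range is refused whole. The fingers move at their own pace and stop on an object; "newtons" is the grip in N (left out, the last holds). Time passes only in rows, so rows that do not move let the fingers close. It gives the time, the measured TCP pose, the force, the opening and the grip force at its end, in the units of the state.
- sense(): the state, without advancing time (a new reading comes with each control period).
- imaging.capture(name): name is "scene" or "side" or "wrist"; returns the picture (384x512x3 uint8, blue, green, red); there is no depth.
- imaging.calibration(name): a dict with "camera_matrix" (3x3 intrinsics, pixels), "world_to_cam" (4x4, takes a point from world to camera coordinates). Camera axes: x right, y up, looking along -z (the intrinsics and any distortion apply to the point x, -y, -z); pixel columns grow to the right and rows downward; lengths in mm; the calibration is good to about 2 mm. A picture is of the moment at which its call begins: read the wrist's pose just before it. calibration takes no time and is no camera call; for the wrist camera it gives the pose at the moment of the call.
- ctrl.finish_job(): hands the job in; it is judged then, once.
The state is a dict: "time_s": time; "joints": joint angles; "dq": joint speeds; "tau": joint torques, N m; "eef_pos": TCP position; "ee_rot": TCP orientation; "force": force on the tool from outside, world axes, zero at the start; "wrist_torque": the same for the moment, N m; "grip_width": opening from 0.0 (shut) to 1.0 (fully open); "grip_force": force on a finger pad.
Only numpy, scipy, OpenCV 4.12 (cv2) and the standard library are available. Lean on these libraries where they do the work, as an engineer would, in place of code of your own. Each camera call takes 0.05 s, during which the arm holds its last target. There are 200 camera calls.

## Task

The recipe-card stand, the one with the slotted wooden block on top, is too low to read from. Pull its mast up until the lock button clicks out above the collar, and let go. Leave the hook stand down, and do not disturb the pepper mill.

Things in the scene. Friction and masses are not known exactly. Their poses are not given: they have to be found in the camera images.
- card_clip (a point): centre of the pale wooden card block on top of the card stand's mast: 22 mm thick along this point's x, 64 mm long along its y, 36 mm high (18 mm above and below this point), with a thin card slot along its top; z up. It cannot turn on the mast and rises with it: 146 mm above the worktop with the mast fully down. Behind the work, wall cabinets hang over x > 0.58 m from z = 0.52 m up
- card_stand: the recipe-card stand, fixed to the worktop, turned up to 40 degrees. Origin at the centre of its grey suction foot (84 mm across), on the worktop; axes as card_clip's, z up. Matt grey tube 26 mm across up to a black collar 32 mm across, rim 110 mm above the worktop; a steel inner tube 17 mm across (16 mm shows when fully down) carries the wooden block
- card_mast (a joint): how far the card stand's mast is pulled up, in m: 0 fully down, starts 0 to 0.02; the lock button springs out at 0.070, end stop at 0.084. It slides straight up against 3 N of friction, 1.4 N of weight and a little damping (8 N s/m), and stays where it is left; once the button is out it cannot go below 0.070 again
- card_button (a joint): how far the card stand's lock button is out, in m: 0 while hidden inside the tube and collar, 0.006 when fully out. A round steel button 8 mm across on the mast's front (card_clip's -x side, roughly towards the robot); it springs out by itself just above the collar's rim
- hook_stand: the other telescopic stand, with the same foot, tube, collar and mast, but a bent steel hook 9 mm thick on top instead of the wooden block: leave it. Origin at the centre of its foot, on the worktop; z up; the hook reaches about 47 mm to its +y side and its top is 165 mm above the worktop with the mast fully down. Fixed to the worktop
- hook_mast (a joint): how far the hook stand's mast is pulled up, in m: 0 is fully down, it starts 0 to 0.02
- pepper_mill: brown wooden pepper mill, loose, standing upright between the two stands, 58 mm across and 170 mm tall; origin at the centre of its underside, z up

How it is judged (in metres and radians):
At the end, for the whole second after the job is handed in: The card stand's lock button stands out by more than 4 mm, its mast is up by more than 67 mm and at rest, and the hook stand's mast is still down (less than 35 mm up) (value of joint card_button above 0.004 m and value of joint card_mast above 0.067 m and velocity of joint card_mast between -0.01 and 0.01 m/s and value of joint hook_mast below 0.035 m); the robot touches nothing.
It fails at once if the hook stand's mast is pulled up beyond 35 mm (value of joint hook_mast above 0.035 m).
It fails at once if the pepper mill is pushed more than 40 mm from its place or tipped beyond 30 degrees (distance of pepper_mill from where it was at the start of the episode above 0.04 m or angle between pepper_mill's own z axis and vertical above 0.52 rad).
It also fails if it takes over 32 s, if anything falls off the work surface, if the arm or the gripper's body presses on something with over 40 N, if the wrist force passes 120 N, or if a joint passes its speed limit or range.

## Working session

There is one attempt and no reset: what is moved stays moved. The work goes in short steps, Python scripts to look and compute and a tool call to move; the robot and the scene stay as the last step left them, time stands still between calls to the robot, and variables do not carry over. Pictures are saved under pics/ and viewed, at most 10 in all, crops included, and the job is handed in when it is done.

Besides the shell and the picture viewer there is one more tool, called after ">>>" by a JSON object that holds its "fn" and its "kwargs". apply_moves: Moves the arm, as the interface text tells. Its arguments: {"type":"object","properties":{"commands":{"type":"array","items":{"type":"array","items":{"type":"number"}}},"newtons":{"type":"number"}},"required":["commands"]}

```bash
mkdir -p pics; python3 - <<'E'
from rig import sense, imaging, ctrl
import cv2,numpy as np
s=sense();print(s)
a=imaging.capture("scene");b=imaging.capture("side")
cv2.imwrite("pics/scene.png",a);cv2.imwrite("pics/side.png",b)
for n in("scene","side"):
    c=imaging.calibration(n);print(n,c); np.savez(n,K=c["camera_matrix"],T=c["world_to_cam"])
E
```

```text
{'time_s': 0.0, 'joints': array([-1.51239002e+00,  3.13425160e-01,  1.49842595e+00,  1.00673084e-06,
        1.33099299e+00, -2.23437634e-01]), 'dq': array([ 3.85010941e-06,  6.01803782e-04, -7.73557489e-04,  9.71382049e-04,
       -1.11205760e-03, -1.27333832e-03]), 'tau': array([-4.90345002e-06, -4.12262464e+01, -2.59742564e+01, -1.92603352e-04,
        4.16200128e-03, -1.46199307e-05]), 'eef_pos': array([ 145.9712723 , -504.0355021 ,  229.65197648]), 'ee_rot': array([-6.23552109e-04,  9.90086744e-01,  1.40455858e-01,  5.20604692e-05]), 'force': array([ 0.77013135,  0.2740403 , -0.05612502]), 'wrist_torque': array([-0.02515439,  0.01605877, -0.00133802]), 'grip_force': 0.0, 'grip_width': 1.0018499362226678}
scene {'camera_matrix': array([[450.77334516,   0.        , 253.79457436],
       [  0.        , 450.77334516, 192.36327046],
       [  0.        ,   0.        ,   1.        ]]), 'world_to_cam': array([[-9.01151191e-01, -4.33499563e-01, -2.15871223e-03,
         3.68751046e+02],
       [ 2.37371110e-01, -4.97597425e-01,  8.34297165e-01,
        -1.90809841e+02],
       [-3.62741626e-01,  7.51315468e-01,  5.51310784e-01,
        -1.04652646e+03],
       [ 0.00000000e+00,  0.00000000e+00,  0.00000000e+00,
         1.00000000e+00]])}
side {'camera_matrix': array([[495.47823423,   0.        , 256.32330674],
       [  0.        , 495.47823423, 194.99782522],
       [  0.        ,   0.        ,   1.        ]]), 'world_to_cam': array([[-9.54868213e-01, -2.96893055e-01, -9.01166771e-03,
         4.19676927e+02],
       [ 1.70634132e-01, -5.73122301e-01,  8.01507842e-01,
        -1.57436511e+02],
       [-2.43126899e-01,  7.63796662e-01,  5.97916356e-01,
        -1.23016658e+03],
       [ 0.00000000e+00,  0.00000000e+00,  0.00000000e+00,
         1.00000000e+00]])}
```

View pics/scene.png

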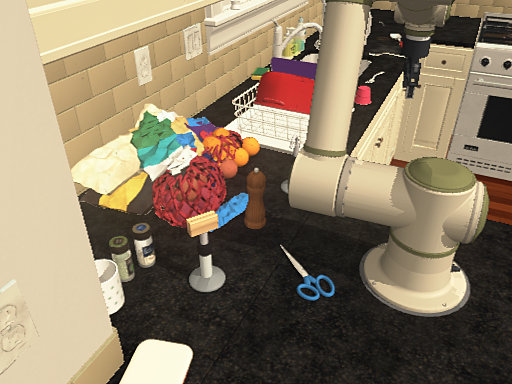

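View pics/side.png

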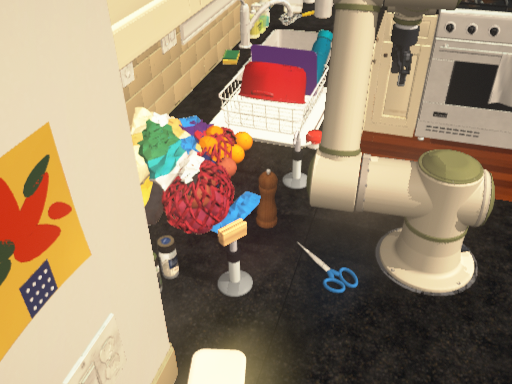

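The scene view shows the card block at about (203,223) and its foot at (207,279). In the side view they are at (233,233) and (235,284). The mill is at (256,200) in scene and (267,200) in side, and the hook stand's foot is at (295,181) in side, partly behind the arm.

```bash
cat > h.py <<'E'
import numpy as np,cv2
def ray(n,uv):
    c=np.load(n+".npz");K,T=c["K"],c["T"]
    d=np.linalg.inv(K)@[uv[0],uv[1],1.];d=T[:3,:3].T@(d*[1,-1,-1])
    return -T[:3,:3].T@T[:3,3],d/np.linalg.norm(d)
def plane(n,uv,z):
    o,d=ray(n,uv);return o+d*(z-o[2])/d[2]
def tri(r1,r2):
    A=b=0
    for o,d in(r1,r2):
        P=np.eye(3)-np.outer(d,d);A=A+P;b=b+P@o
    return np.linalg.solve(A,b)
E
python3 - <<'E'
from h import *
out=[];cs={}
for n,roi in(("scene",(175,195,50,50)),("side",(205,208,60,50))):
    im=cv2.imread(f"pics/{n}.png");x,y,w,h=roi
    hsv=cv2.cvtColor(im,cv2.COLOR_BGR2HSV)
    m=cv2.inRange(hsv,(8,50,120),(28,190,255));k=np.zeros_like(m);k[y:y+h,x:x+w]=m[y:y+h,x:x+w]
    N,l,s,c=cv2.connectedComponentsWithStats(k);i=1+np.argmax(s[1:,4]);print(n,s[i],c[i])
    cs[n]=c[i]
    p=cv2.resize(im[y-10:y+h+40,x-10:x+w+10],None,fx=5,fy=5,interpolation=cv2.INTER_CUBIC);p=cv2.resize(p,(390,500));out.append(p)
    c2=cv2.resize(np.where(k,255,0).astype('uint8')[y-10:y+h+40,x-10:x+w+10],(390,500))
cv2.imwrite("pics/crop.png",np.hstack(out))
print("block",tri(ray("scene",cs["scene"]),ray("side",cs["side"])))
print("foot",plane("scene",(207,279),8),plane("side",(235,284),8))
print("mill base",plane("scene",(256,222),0),plane("side",(267,221),0))
print("hookfoot",plane("side",(295,181),8))
E
```

```text
scene [186 210  32  27 558] [201.93369176 223.34229391]
side [218 219  29  28 528] [232.19886364 231.84659091]
block [425.84968874 216.0546514  159.32342253]
foot [418.75245831 225.4665828    8.        ] [421.75241862 224.50951354   8.        ]
mill base [414.64081151 -25.03133028   0.        ] [417.2932293  -26.66306118   0.        ]
hookfoot [ 386.68566087 -221.77216236    8.        ]
```

View pics/crop.png

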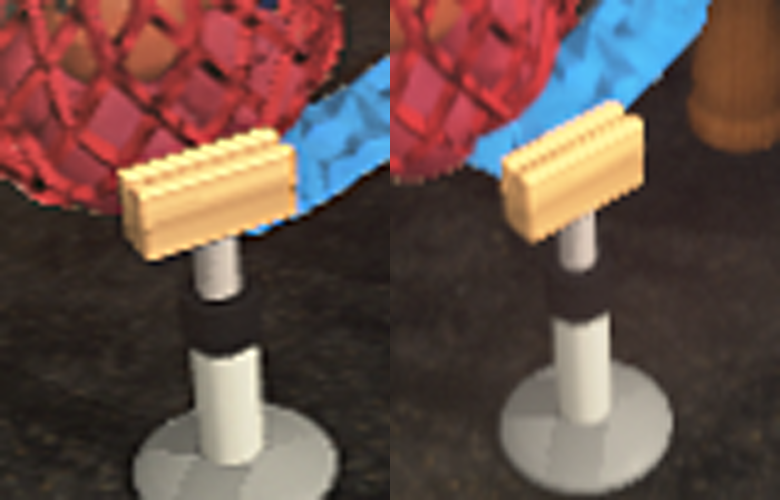

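The crop shows the block with its slot along the top. The near top edge runs from scene (190.1,223.0) to (218.3,214.6), and from side (223.1,236.4) to (246.3,221.6). Next I work out the yaw.

```bash
python3 - <<'E'
from h import *
for n,a,b in(("scene",(190.1,223),(218.3,214.6)),("side",(223.1,236.4),(246.3,221.6))):
  for z in (170,177):
    A,B=plane(n,a,z),plane(n,b,z);d=A-B;print(n,z,A,B,np.hypot(*d[:2]),np.degrees(np.arctan2(d[1],d[0])))
print([ray(n,(1,1))[0] for n in("scene","side")])
A=tri(ray("scene",(190.1,223)),ray("side",(223.1,236.4)));B=tri(ray("scene",(218.3,214.6)),ray("side",(246.3,221.6)));print(A,B)
E
```

```text
scene 170 [440.1290863  238.95021508 170.        ] [401.90546561 188.18528803 170.        ] 63.54622723622387 53.021959378699236
scene 177 [434.66990082 246.50926211 177.        ] [396.91821876 196.37111843 177.        ] 62.761635974915926 53.02195937869921
side 170 [435.17420121 245.25735396 170.        ] [403.43271607 184.8395026  170.        ] 68.24835999167726 62.28409029028777
side 177 [432.08777743 252.59153229 177.        ] [400.66575844 192.78176394 177.        ] 67.5614658502981 62.28409029028768
[array([ -2.02552027, 851.17844648, 736.94945839]), array([128.51361346, 973.96591686, 865.50530593])]
[431.18380698 252.9700773  180.19264722] [404.21446849 183.54411421 167.43527043]
```

>>> {"fn": "apply_moves", "kwargs": {"commands": [[-1,0,0,-25,-10.2],[-1,0,0,-25,-10.2],[-1,0,0,-25,-10.2],[-1,0,0,-25,-10.2],[-1,49,1,0,0],[-1,49,1,0,0],[-1,49,1,0,0],[-1,49,1,0,0],[-1,49,1,0,0],[-1,49,1,0,0],[-1,49,1,0,0],[-1,49,1,0,0],[-1,49,1,0,0],[-1,49,1,0,0],[-1,45,-28,0,0],[-1,45,-28,0,0],[-1,45,-28,0,0],[-1,45,-28,0,0],[-1,45,-28,0,0],[-1,0,0,0,0]]}}

```text
time_s: 2.6
eef_pos: [426.4, 168.5, 329.8]
ee_rot: [-0.0, 0.878, 0.479, -0.0]
force: [0.2, 0.9, 0.1]
grip_width: 1.002
grip_force: 0.0
```

```bash
python3 - <<'E'
from rig import sense, imaging
import cv2,numpy as np
s=sense();print(s['time_s'],s['eef_pos'],s['ee_rot'],s['joints'],s['force'])
c=imaging.calibration("wrist");a=imaging.capture("wrist");np.savez("wrist",K=c["camera_matrix"],T=c["world_to_cam"])
cv2.imwrite("pics/wrist.png",a)
E
```

```text
2.6 [426.38418274 168.46985442 329.77498176] [-3.60261826e-04  8.77882163e-01  4.78876452e-01 -3.48583127e-04] [1.19570714e-01 1.08638691e-01 1.49350068e+00 4.10901242e-04
 1.54036790e+00 6.91605362e-01] [0.18302838 0.85491153 0.06611431]
```

View pics/wrist.png

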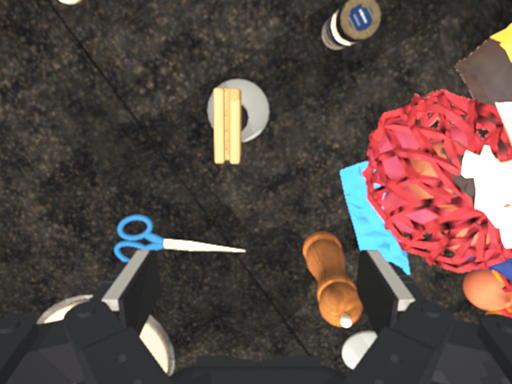

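The wrist view shows the block from above at about (228,126), its long side close to vertical in the image. The mill is at (330,280), well clear of it.

```bash
python3 - <<'E'
from h import *
im=cv2.imread("pics/wrist.png");m=cv2.inRange(cv2.cvtColor(im,cv2.COLOR_BGR2HSV),(8,50,120),(28,190,255))
k=np.zeros_like(m);k[80:175,200:260]=m[80:175,200:260];k=cv2.morphologyEx(k,cv2.MORPH_CLOSE,np.ones((5,5)))
c=max(cv2.findContours(k,0,2)[0],key=cv2.contourArea);r=cv2.minAreaRect(c);bp=cv2.boxPoints(r);print(r,bp)
for z in(164,174,184):
    P=np.array([plane("wrist",p,z) for p in bp]);e=P[1]-P[0],P[2]-P[1]
    for d in e: print(z,np.linalg.norm(d),np.degrees(np.arctan2(d[1],d[0])))
    print(P.mean(0))
print("foot",plane("wrist",(238.5,110.5),8))
t=ray("wrist",(228,126))
print("centre tri",tri(ray("wrist",r[0]),ray("scene",(202,223.3))),tri(ray("wrist",r[0]),ray("side",(232.2,231.8))))
E
```

```text
((226.5, 125.5), (77.0, 29.0), 90.0) [[212.  87.]
 [241.  87.]
 [241. 164.]
 [212. 164.]]
164 25.222379232227144 -32.82541048782389
164 68.55930111564878 -123.66802239947856
[424.44755688 217.3355109  164.        ]
174 24.405806192548937 -32.8254104878239
174 66.3396977866066 -123.66802239947856
[425.88299303 217.85064757 174.        ]
184 23.589233152870797 -32.82541048782389
184 64.12009445756442 -123.66802239947855
[427.31842918 218.36578425 184.        ]
foot [427.6896487  218.39286887   8.        ]
centre tri [424.64066009 218.1737596  160.04097815] [424.80992963 218.1556124  162.83230493]
```

>>> {"fn": "apply_moves", "kwargs": {"commands": [[-1,21,-13.3,0,0],[-1,21.4,-13.3,0,0],[-1,0,0,40,0],[-1,0,0,40,0],[-1,0,0,35,0],[-1,0,0,30,0],[-1,0,0,23,0],[-1,0,0,0,0],[-1,0,0,0,0]]}}

```text
time_s: 3.78
eef_pos: [428.5, 215.4, 163.2]
ee_rot: [0.0, 0.879, 0.476, 0.001]
force: [0.3, -1.1, 0.4]
grip_width: 1.0
grip_force: 0.0
```

```bash
python3 - <<'E'
from rig import sense, imaging
import cv2,numpy as np
s=sense();print(s['time_s'],s['eef_pos'],s['force'])
a=imaging.capture("scene")[150:310,130:290];b=imaging.capture("wrist")
cv2.imwrite("pics/g1.png",np.hstack([cv2.resize(a,(384,384),interpolation=2),cv2.resize(b,(416,384))]))
E
```

```text
3.775 [428.5022142  215.39623957 163.20590138] [ 0.32591604 -1.10911173  0.37238543]
```

View pics/g1.png

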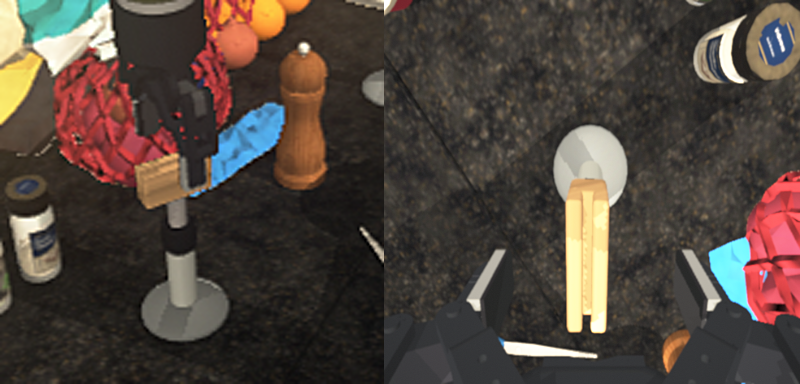

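The fingers straddle the block and are nearly centred. I nudge by (+3,-3) mm and close.

>>> {"fn": "apply_moves", "kwargs": {"commands": [[-1,3,-3,0,0],[0.3,0,0,0,0],[1,0,0,0,0],[1,0,0,0,0],[1,0,0,0,0],[1,0,0,0,0],[1,0,0,0,0],[1,0,0,0,0],[1,0,0,0,0]], "newtons": 50}}

```text
time_s: 5.0
eef_pos: [427.0, 220.0, 162.2]
ee_rot: [0.0, 0.879, 0.477, 0.0]
force: [0.4, -1.3, 0.6]
grip_width: 0.237
grip_force: 53.1
```

>>> {"fn": "apply_moves", "kwargs": {"commands": [[1,0,0,-6,0],[1,0,0,-6,0],[1,0,0,-6,0],[1,0,0,-6,0],[1,0,0,-6,0],[1,0,0,-6,0],[1,0,0,-6,0],[1,0,0,-6,0],[1,0,0,-6,0],[1,0,0,0,0]]}}

```text
time_s: 6.25
eef_pos: [427.1, 220.0, 217.1]
ee_rot: [0.0, 0.879, 0.477, 0.0]
force: [1.2, -2.5, 1.2]
grip_width: 0.243
grip_force: 53.3
```

```bash
python3 - <<'E'
from rig import sense, imaging
from h import *
s=sense();print(s['time_s'],s['eef_pos'],s['force'],s['grip_width'])
a=imaging.capture("scene");b=imaging.capture("side");cv2.imwrite("pics/s2.png",a)
x=[cv2.resize(i,(390,500),interpolation=cv2.INTER_CUBIC) for i in(a[175:295,160:254],b[185:305,190:284])]
cv2.imwrite("pics/g2.png",np.hstack(x))
E
```

```text
6.25 [427.05249097 220.04926017 217.10249396] [ 1.16983762 -2.48245234  1.21766768] 0.24292474333284714
```

View pics/g2.png

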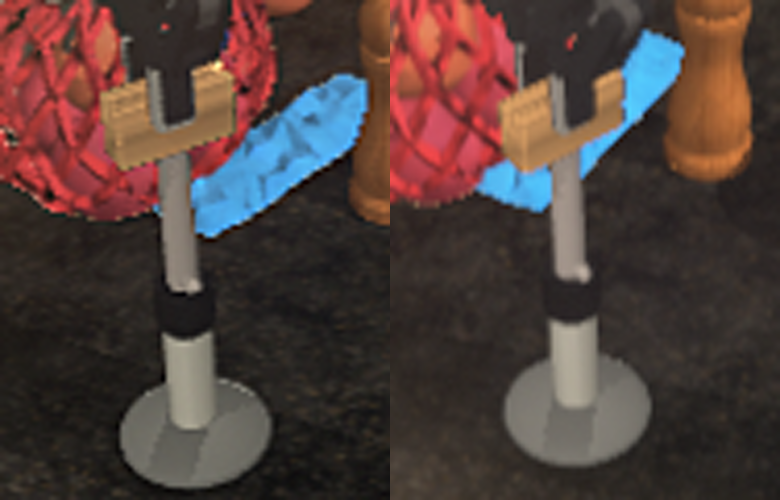

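Something like the button shows just above the rim at side crop (585,272). I pull a little further until the force shows the end stop or the lock has certainly been passed.

>>> {"fn": "apply_moves", "kwargs": {"commands": [[1,0,0,-2,0],[1,0,0,-2,0],[1,0,0,-2,0],[1,0,0,0,0],[1,0,0,0,0]]}}

```text
time_s: 6.98
eef_pos: [427.0, 220.0, 222.4]
ee_rot: [0.0, 0.879, 0.477, 0.0]
force: [3.4, -2.8, -2.5]
grip_width: 0.238
grip_force: 53.0
```

```bash
python3 - <<'E'
from rig import sense, imaging
from h import *
s=sense();print(s['time_s'],s['eef_pos'],s['force'],s['grip_width'])
a=imaging.capture("scene");b=imaging.capture("side")
x=[cv2.resize(i,(390,500),interpolation=cv2.INTER_CUBIC) for i in(a[205:265,180:227],b[215:275,210:257])]
cv2.imwrite("pics/g3.png",np.hstack(x))
E
```

```text
6.975 [427.02610896 220.04331333 222.383136  ] [ 3.42235908 -2.80982305 -2.47824707] 0.23808724647412569
```

View pics/g3.png

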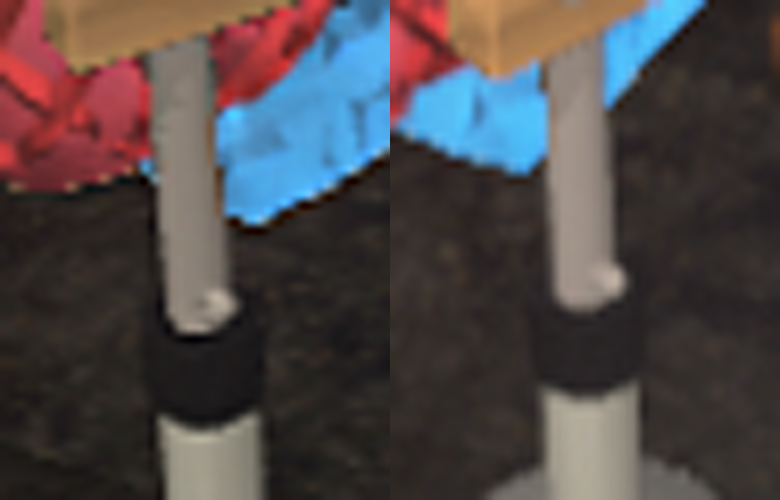

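The button stands out above the rim at scene crop (218,305) and side crop (608,280). I release and retreat upwards.

>>> {"fn": "apply_moves", "kwargs": {"commands": [[0.2,0,0,0,0],[-0.5,0,0,0,0],[-1,0,0,0,0],[-1,0,0,0,0],[-1,0,0,0,0],[-1,0,0,0,0],[-1,0,0,-20,0],[-1,0,0,-30,0],[-1,0,0,-30,0],[-1,0,0,-20,0],[-1,0,0,0,0],[-1,0,0,0,0],[-1,0,0,0,0]]}}

```text
time_s: 8.7
eef_pos: [426.7, 220.0, 321.2]
ee_rot: [-0.0, 0.879, 0.477, -0.001]
force: [0.3, 0.5, 0.6]
grip_width: 0.999
grip_force: 0.0
```

```bash
python3 - <<'E'
from rig import sense, imaging
from h import *
s=sense();print(s['time_s'],s['eef_pos'],s['force'],s['grip_width'])
a=imaging.capture("scene");b=imaging.capture("side")
x=[cv2.resize(i,(390,500),interpolation=cv2.INTER_CUBIC) for i in(a[165:285,160:280],b[175:295,190:310])]
cv2.imwrite("pics/g4.png",np.hstack(x))
E
```

```text
8.7 [426.71117303 220.01707739 321.24109448] [0.2642963  0.50230019 0.57420888] 0.9985572383042359
```

View pics/g4.png

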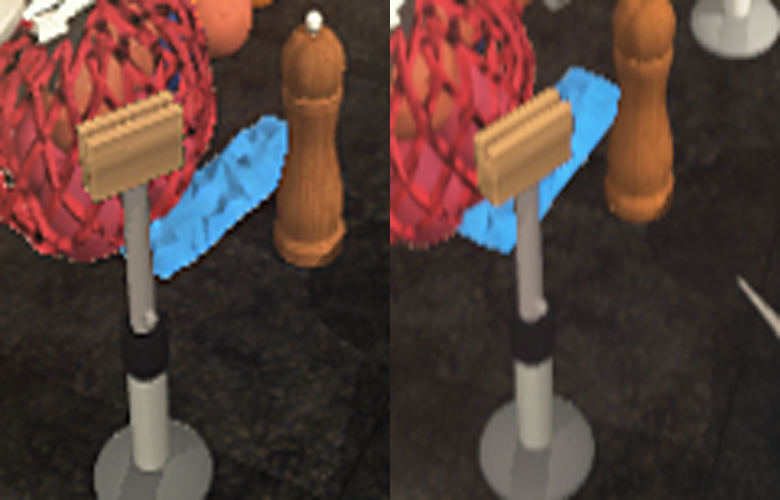

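The mast is up with the button out at crop (150,318), the mill is standing where it was, and the gripper is clear.

```bash
python3 -c "
from rig import ctrl
print(ctrl.finish_job())"
```

```text
the job is handed in; nothing more can be done
None
```

I pulled the card stand's mast up about 60 mm until the lock button showed out above the collar, then let go, with the hook stand and pepper mill untouched; the job is handed in (no verdict was returned).

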